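# Push out one white test tile and ease the sprung pusher home

## Robot

A 6-joint arm with a two-finger parallel gripper is mounted at the origin on the work surface. World frame = base frame: x ahead of the robot, y to its left, z up, the work surface at z = 0. Lengths are in m, angles in rad, forces in N, time in s.
With the tool pointing down it reaches from about 0.25 to 0.725 m from the base axis. Payload 9.7 kg.
Tool frame: the origin (TCP) lies midway between the tips of the shut fingers; the grasp point (between the pads) lies 19 mm behind it; z points along the fingers, y is the line along which they close (so a half turn about z gives the same grasp; the last joint's range is limited). The gripper opens to 85 mm and grips with 20 to 120 N. Pads are 22 mm wide; open, the fingers measure 114 mm over their backs; the gripper's body (76 mm by 85 mm) begins 54 mm behind the grasp point. The pads swing forward as they close: fully open they stand 13 mm farther back than shut.
Start: joints at [1.348, 0.087, 0.176, 1.66, 0, 1.571], TCP at [0.122, 0.536, 0.231] pointing down, gripper open.
Joint ranges: [-3.13, 3.13], [-0.85, 1.81], [-1.15, 1.24], [-2.2, 2.28], [-1.44, 1.52], [-3.14, 3.14]. Speed limits (rad/s): [2.22, 2.22, 2.57, 3.14, 3.14, 3.14].

## Interface

Orientations are given as a unit quaternion [x, y, z, w].
In Python, from cell import robot gives the robot as it stands. The module is installed in compiled form; this text tells all that it offers.
- The arm moves only by the shell command python3 -m jog 'ROWS' [FORCE]. ROWS is a JSON object of lists of equal length, an entry for each row: "translation": the shift along the tool's x, y, z in units of 30 cm (1.0 is 30 cm), a list of three; "angular": the turn, a rotation vector about the tool's x, y, z in units of 90 degrees (1.0 is 90 degrees), a list of three; "gripper": the opening, from -1 (shut) to 1 (fully open). A call has 1 to 12 rows; each row is the pose to reach, as a shift and turn from the pose commanded when the call began, along the tool's axes at that moment; what a row does not reach only later rows make up. A row lasts 1/8 s, in which the tool goes at most 62.5 mm and 10.7 degrees, less where a joint would pass 70% of its speed; a pose out of reach is approached as far as the arm can. A call with a number of a shift or a turn outside -1 to 1 is refused whole. A call with a gripper value outside its range is refused whole. The fingers move at their own pace and stop on an object; FORCE is the grip in N (left out, the last holds). Time passes only in rows, so rows that repeat a pose let the fingers close. It gives the time, the measured TCP pose, the force, the opening and the grip force at its end, in the units of the state.
- robot.get_obs(): the state, without advancing time (a new reading comes with each control period).
- robot.camera(name): name is "scene" or "side" or "wrist"; returns the picture (420x560x3 uint8, blue, green, red); there is no depth.
- robot.calibration(name): a dict with "fx", "fy", "cx", "cy" (pixels), "R" (3x3) and "t" (3): a world point X has camera coordinates R X + t; the wrist camera has in their place "tool_from_camera" (4x4, takes a point from camera to tool coordinates, whose origin is the TCP and whose axes are the flange's). Camera axes: x right, y down, z forward; pixel columns grow to the right and rows downward; lengths in m; the calibration is good to about 2 mm. A picture is of the moment at which its call begins: read the wrist's pose just before it. calibration takes no time and is no camera call.
- robot.sign_off(): hands the job in; it is judged then, once.
The state is a dict: "time": time; "q": joint angles; "joint_vel": joint speeds; "joint_torque": joint torques, N m; "eef_pos": TCP position; "ee_rot": TCP orientation; "force": force on the tool from outside, world axes, zero at the start; "torque": the same for the moment, N m; "grip_width": finger opening in m; "grip_force": force on a finger pad.
Only numpy, scipy, OpenCV 4.12 (cv2) and the standard library are available. Lean on these libraries where they do the work, as an engineer would, in place of code of your own. Each camera call takes 0.05 s, during which the arm holds its last target. There are 200 camera calls.

## Task

Push the knob of the dispenser that holds the white test tiles all the way forward, once, so that one white tile comes out onto the ledge, clear of the stack. Then ease the sprung pusher slowly back until it is fully home, never letting it snap back, and let go. Leave the dispenser with the red clay tiles alone.

Things in the scene. Friction and masses are not known exactly. Their poses are not given: they have to be found in the camera images.
- white_pusher (a joint): Travel in m of the sprung pusher of the white-tile dispenser: 0 = fully home (nearest the robot), 0.085 = fully forward at its stop. A spring pulls it home with about 2 N at 0 and 8 N at 0.085; let go when forward it shoots back at up to about 1 m/s, let go within 3 mm of home it closes harmlessly.
- white_knob (a point): Centre of the upright wooden knob (20 mm diameter, 38 mm tall, from 42 to 80 mm above the bench) on the white dispenser's pusher; moves with it. Its level x axis is the push direction, away from the robot. Below it, stem, blade and guides; guides reach z = 22 mm. Free for 60 mm to either side. The clear magazine (58 mm high, 80 wide, 80 long) begins 112 mm ahead of the knob at home.
- white_tile (a point): Centre of the bottom white tile, the one driven out: 60 x 60 x 10 mm, flat on the 12 mm thick base, two more white tiles on it. At first 152 mm ahead of the knob along the knob's x. A full stroke drives it to about 235 mm ahead of the knob's home, on the ledge, which ends at 302 mm; it is clear of the magazine from 218 mm on.
- clay_knob (a point): Centre of the like knob on the other dispenser, which holds three red-brown terracotta tiles; not to be moved. Both dispensers are fixed to the bench, alike but for the tiles, and may swap sides.

How it is judged:
On the way, in this order (a step that is already met when the one before it is completed fails the run):
1. the white-tile pusher is pushed all the way forward (within 9 mm of its stop) (value of joint white_pusher above 0.076 m), for 0.1 s.
2. the pusher is back home (value of joint white_pusher below 0.006 m), for 0.1 s.
At the end, for the whole second after the job is handed in: The white pusher is home (within 6 mm), the bottom white tile lies flat (within 10 degrees) and whole on the ledge, clear of the magazine (its centre 218 to 272 mm ahead of the knob and within 20 mm of its line), and the clay-tile dispenser's knob is where it was (within 10 mm) (value of joint white_pusher below 0.006 m and x of white_tile in the frame of white_knob between 0.218 and 0.272 m and y of white_tile in the frame of white_knob between -0.02 and 0.02 m and height (world z) of white_tile between 0.012 and 0.024 m and angle between white_tile's own z axis and vertical below 0.17 rad and distance of clay_knob from where it was at the start of the episode below 0.01 m); the robot touches nothing.
It fails at once if the white pusher snaps back (returns faster than 0.35 m/s) (velocity of joint white_pusher below -0.35 m/s).
It fails at once if the clay-tile dispenser's knob is moved by more than 10 mm (distance of clay_knob from where it was at the start of the episode above 0.01 m).
It also fails if it takes over 38 s, if anything falls off the work surface, if the arm or the gripper's body presses on something with over 40 N, if the wrist force passes 120 N, or if a joint passes its speed limit or range.

## Working session

There is one attempt and no reset: what is moved stays moved. The work goes in short steps, Python scripts to look and compute and a shell command to move; the robot and the scene stay as the last step left them, time stands still between calls to the robot, and variables do not carry over. Pictures are saved under pics/ and viewed, at most 10 in all, crops included, and the job is handed in when it is done.

```bash
mkdir -p pics; python3 - <<'E'
from cell import robot
import cv2,numpy as np
for n in("scene","side"):
    cv2.imwrite(f"pics/{n}0.png",robot.camera(n))
    c=robot.calibration(n);print(n,c["fx"],np.round(-np.array(c["R"]).T@np.array(c["t"]),3))
o=robot.get_obs();print(o["time"],o["eef_pos"],o["ee_rot"],o["grip_width"])
E
```

```text
scene 479.3083099749064 [1.178 0.255 0.487]
side 448.7498505548678 [ 0.525 -0.506  0.51 ]
0.1 [0.12149269 0.53620098 0.23065297] [ 1.11180054e-01  9.93800098e-01 -5.98097869e-04 -5.75534643e-05] 0.08519096329766586
```

View pics/scene0.png

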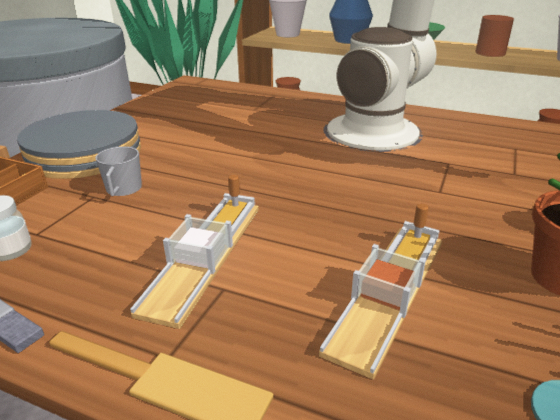

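View pics/side0.png

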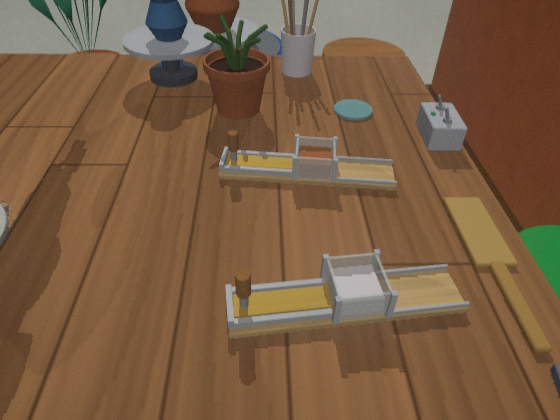

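The white dispenser is on the robot's right: its knob is near scene (234,187) and side (243,285). The clay one is at the left, scene (421,220). I'll crop closer for the axis direction.

```bash
python3 - <<'E'
import cv2
i=cv2.imread("pics/side0.png")[240:345,215:475];cv2.imwrite("pics/c1.png",cv2.resize(i,None,fx=3,fy=3,interpolation=2))
i=cv2.imread("pics/scene0.png")[165:330,125:275];cv2.imwrite("pics/c2.png",cv2.resize(i,None,fx=3.5,fy=3.5,interpolation=2))
E
```

```text
(no output)
```

View pics/c1.png

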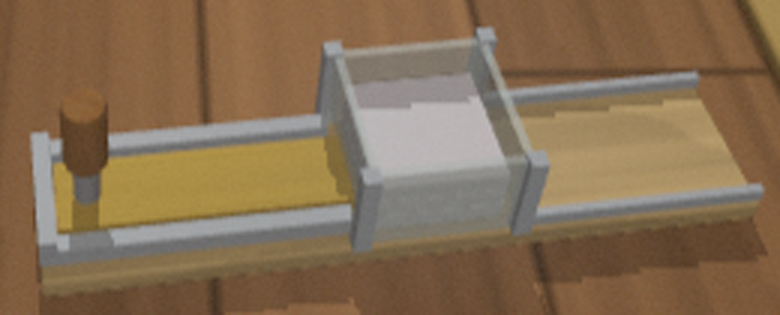

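View pics/c2.png

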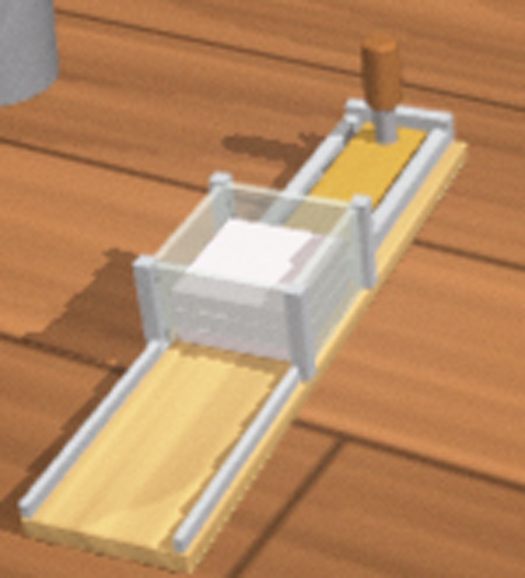

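The crops show the knob centre at side (243.2,284) and scene (233.9,186). The ledge guide ends are at side (468.3,302.7) and (446.7,265.3), and scene (177,320.7) and (132.7,309.9).

```bash
cat > h.py <<'E'
from cell import robot
import numpy as np
def ray(n,p):
    c=robot.calibration(n);R=np.array(c["R"])
    d=R.T@[(p[0]-c["cx"])/c["fx"],(p[1]-c["cy"])/c["fy"],1];return -R.T@np.array(c["t"]),d/np.linalg.norm(d)
def plane(n,p,z):
    o,d=ray(n,p);return o+d*(z-o[2])/d[2]
def tri(ps):
    A=np.zeros((3,3));b=np.zeros(3)
    for n,p in ps.items():
        o,d=ray(n,p);M=np.eye(3)-np.outer(d,d);A+=M;b+=M@o
    return np.linalg.solve(A,b)
E
python3 - <<'E'
from h import *
np.set_printoptions(precision=4,suppress=True)
k=tri(dict(side=(243.2,284),scene=(233.9,186)));print("knob",k,plane("side",(243.2,284),.061),plane("scene",(233.9,186),.061))
a=[plane("side",p,.022) for p in((468.3,302.7),(446.7,265.3))];b=[plane("scene",p,.022) for p in((177,320.7),(132.7,309.9))]
print(a,b)
for e in(a,b):
    m=(e[0]+e[1])/2;v=m-k;print(m,np.hypot(*v[:2]),np.arctan2(v[1],v[0]))
E
```

```text
knob [ 0.5022 -0.1367  0.0598] [ 0.5013 -0.1363  0.061 ] [ 0.5061 -0.1358  0.061 ]
[array([ 0.8028, -0.1405,  0.022 ]), array([ 0.7948, -0.0735,  0.022 ])] [array([ 0.8042, -0.0644,  0.022 ]), array([ 0.8103, -0.1324,  0.022 ])]
[ 0.7988 -0.107   0.022 ] 0.29806838442641787 0.09988705858822575
[ 0.8072 -0.0984  0.022 ] 0.30742368942260373 0.12488279165362412
```

```bash
python3 -m jog '{"translation":[[-0.909,-1,0],[-0.909,-1,0],[-0.909,-1,0],[-0.909,-1,0],[-0.909,-1,0],[-0.909,-1,0],[-0.909,-1,0],[-0.909,-1,0],[-0.909,-1,0]],"angular":[[0,0,-0.215],[0,0,-0.215],[0,0,-0.215],[0,0,-0.215],[0,0,-0.215],[0,0,-0.215],[0,0,-0.215],[0,0,-0.215],[0,0,-0.215]],"gripper":[1,1,1,1,1,1,1,1,1]}'
cat > rel.py <<'E'
import sys
from h import *
from scipy.spatial.transform import Rotation as Ro
o=robot.get_obs();R=Ro.from_quat(o["ee_rot"]).as_matrix()
print(o["time"],o["eef_pos"],"tool\n",R.round(3),"q",np.round(o["q"],2))
d=np.array([float(a) for a in sys.argv[1:4]])-o["eef_pos"];print("units",R.T@d/0.3)
E
python3 rel.py .502 -.136 .19
```

```text
time: 1.23
eef_pos: [0.321, 0.1838, 0.2311]
ee_rot: [-0.057, 0.998, 0.0, -0.0]
force: [-0.5, -0.1, 0.2]
grip_width: 0.085
grip_force: 0.0
1.225 [0.32101638 0.18379335 0.23111576] tool
 [[-0.993 -0.114 -0.   ]
 [-0.114  0.993  0.   ]
 [ 0.     0.    -1.   ]] q [ 0.52 -0.34 -0.21  1.7   0.    0.41]
units [-0.47756684 -1.12794261  0.13679448]
```

```bash
python3 -m jog '{"translation":[[-0.47,-1,0],[-0.47,-1,0],[-0.47,-1,0],[-0.47,-1,0],[-0.47,-1,0],[-0.47,-1,0],[-0.47,-1,0],[-0.47,-1,0],[-0.47,-1,0]],"angular":[[0,0,0],[0,0,0],[0,0,0],[0,0,0],[0,0,0],[0,0,0],[0,0,0],[0,0,0],[0,0,0]],"gripper":[1,1,1,1,1,1,1,1,1]}'
python3 rel.py .502 -.136 .19
python3 - <<'E'
from h import *
import cv2
cv2.imwrite("pics/w1.png",robot.camera("wrist"));c=robot.calibration("wrist");print(c)
E
```

```text
time: 2.35
eef_pos: [0.4954, -0.0969, 0.2318]
ee_rot: [-0.058, 0.998, -0.0, 0.0]
force: [-0.1, 0.1, -0.0]
grip_width: 0.0851
grip_force: 0.0
2.35 [ 0.49536675 -0.09686502  0.23176763] tool
 [[-0.993 -0.117  0.001]
 [-0.117  0.993  0.   ]
 [-0.001 -0.    -1.   ]] q [-0.19 -0.02  0.07  1.66  0.   -0.31]
units [-0.00665192 -0.13212758  0.13924027]
{'fx': 358.9732400401208, 'fy': 358.9732400401208, 'cx': 276.3690832926729, 'cy': 211.99676929631642, 'tool_from_camera': array([[-1.02977201e-03, -9.49552731e-01, -3.13605725e-01,
         8.03572446e-02],
       [ 9.99999469e-01, -9.93234927e-04, -2.76278511e-04,
        -1.34276508e-03],
       [-4.91431449e-05, -3.13605843e-01,  9.49553249e-01,
        -1.42464100e-01],
       [ 0.00000000e+00,  0.00000000e+00,  0.00000000e+00,
         1.00000000e+00]])}
```

View pics/w1.png

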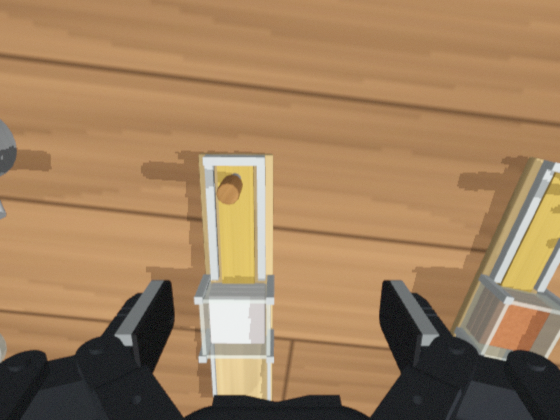

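The wrist view shows the knob top centred at about (231,184). The pusher axis runs nearly vertical in the image, with guide midpoints at (236.5,170) and (238.5,275).

```bash
cat >> h.py <<'E'
from scipy.spatial.transform import Rotation as Ro
def wplane(p,z):
    o=robot.get_obs();R=Ro.from_quat(o["ee_rot"]).as_matrix();c=robot.calibration("wrist");T=c["tool_from_camera"]
    d=R@T[:3,:3]@[(p[0]-c["cx"])/c["fx"],(p[1]-c["cy"])/c["fy"],1];s=o["eef_pos"]+R@T[:3,3]
    return s+d*(z-s[2])/d[2]
E
python3 - <<'E'
from h import *
k=wplane((231,184),.08);a=wplane((236.5,170),.022);b=wplane((238.5,275),.022);print(k,a,b,np.arctan2(*(b-a)[1::-1]))
u=np.array([np.cos(.117),np.sin(.117)]);n=np.array([-u[1],u[0]])
print("lateral knob,a,b",n@k[:2],n@a[:2],n@b[:2],"along knob",u@k[:2])
E
python3 rel.py .502 -.136 .045
```

```text
[ 0.49216641 -0.13731354  0.08      ] [ 0.49234768 -0.13879422  0.022     ] [ 0.60862078 -0.12718353  0.022     ] 0.09952710831223006
lateral knob,a,b -0.1938269547674768 -0.19531867158374078 -0.19736029902227986 along knob 0.47277255956084313
2.4 [ 0.49541487 -0.09705922  0.23177796] tool
 [[-0.993 -0.116  0.001]
 [-0.116  0.993 -0.   ]
 [-0.001 -0.    -1.   ]] q [-0.19 -0.02  0.07  1.66  0.   -0.31]
units [-0.00620362 -0.13139439  0.62261533]
```

```bash
python3 - <<'E'
from h import *
import cv2
print(plane("side",(243,274.3),.08),plane("scene",(233.6,177),.08),tri(dict(side=(243,274.3),scene=(233.6,177))))
i=cv2.imread("pics/w1.png")[150:230,190:290];cv2.imwrite("pics/w1c.png",cv2.resize(i,None,fx=6,fy=6,interpolation=2))
for p in((231,180),(231,190),(228,192)):print(p,wplane(p,.08))
E
```

```text
[ 0.50162192 -0.1365162   0.08      ] [ 0.50650096 -0.1348706   0.08      ] [ 0.50227663 -0.13629016  0.07844011]
(231, 180) [ 0.48872938 -0.13757508  0.08      ]
(231, 190) [ 0.49736856 -0.13691769  0.08      ]
(228, 192) [ 0.49940868 -0.13931073  0.08      ]
```

View pics/w1c.png

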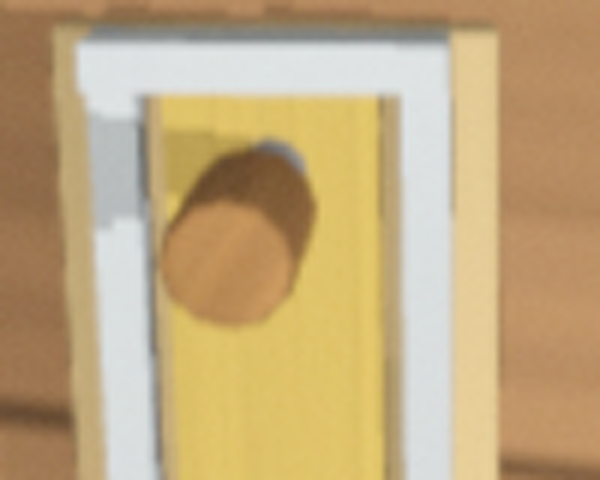

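The crop gives the knob top centre at wrist pixel (228.3,193.7), so the knob is at about (0.501,-0.138), which agrees with the other views. I'll descend around it and grip.

```bash
python3 -m jog '{"translation":[[-0.002,-0.138,0],[-0.002,-0.138,0.2],[-0.002,-0.138,0.4],[-0.002,-0.138,0.56],[-0.002,-0.138,0.622],[-0.002,-0.138,0.622],[-0.002,-0.138,0.622]],"angular":[[0,0,0],[0,0,0],[0,0,0],[0,0,0],[0,0,0],[0,0,0],[0,0,0]],"gripper":[1,1,1,1,1,1,1]}'
python3 -m jog '{"translation":[[0,0,0],[0,0,0],[0,0,0],[0,0,0],[0,0,0],[0,0,0],[0,0,0],[0,0,0]],"angular":[[0,0,0],[0,0,0],[0,0,0],[0,0,0],[0,0,0],[0,0,0],[0,0,0],[0,0,0]],"gripper":[-1,-1,-1,-1,-1,-1,-1,-1]}' 50
```

```text
time: 3.28
eef_pos: [0.5023, -0.1395, 0.047]
ee_rot: [-0.058, 0.998, -0.001, 0.002]
force: [0.2, -0.7, 0.2]
grip_width: 0.0853
grip_force: 0.0
time: 4.28
eef_pos: [0.501, -0.1385, 0.0451]
ee_rot: [-0.058, 0.998, 0.001, 0.0]
force: [-0.8, 5.5, 4.2]
grip_width: 0.0187
grip_force: 48.7
```

```bash
python3 -m jog '{"translation":[[-0.03,0,0],[-0.06,0,0],[-0.09,0,0],[-0.12,0,0],[-0.15,0,0],[-0.175,0,0],[-0.2,0,0],[-0.225,0,0],[-0.25,0,0],[-0.265,0,0],[-0.275,0,0],[-0.275,0,0]],"angular":[[0,0,0],[0,0,0],[0,0,0],[0,0,0],[0,0,0],[0,0,0],[0,0,0],[0,0,0],[0,0,0],[0,0,0],[0,0,0],[0,0,0]],"gripper":[-1,-1,-1,-1,-1,-1,-1,-1,-1,-1,-1,-1]}' 50
```

```text
time: 5.78
eef_pos: [0.582, -0.1295, 0.0451]
ee_rot: [-0.057, 0.998, 0.0, -0.001]
force: [-8.3, 2.2, 7.9]
grip_width: 0.0189
grip_force: 49.4
```

```bash
python3 -m jog '{"translation":[[-0.004,0,0],[-0.008,0,0],[-0.01,0,0],[-0.01,0,0]],"angular":[[0,0,0],[0,0,0],[0,0,0],[0,0,0]],"gripper":[-1,-1,-1,-1]}' 50
python3 - <<'E'
from h import *
import cv2
a=robot.camera("side")[200:350,200:480];cv2.imwrite("pics/s2.png",cv2.resize(a,None,fx=2.5,fy=2.5))
E
```

```text
time: 6.28
eef_pos: [0.5846, -0.1292, 0.0451]
ee_rot: [-0.057, 0.998, 0.0, -0.001]
force: [-9.3, 2.6, 7.7]
grip_width: 0.0189
grip_force: 49.4
```

View pics/s2.png

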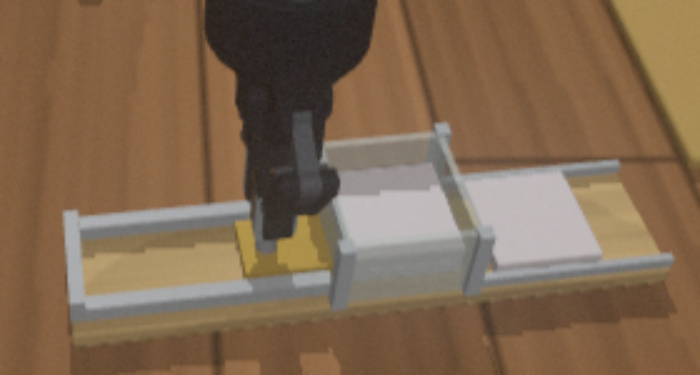

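The white tile is out on the ledge at crop (535,220), just past the magazine, and the pusher is fully forward. I'll ease it back slowly.

```bash
python3 -m jog '{"translation":[[0.01,0,0],[0.025,0,0],[0.04,0,0],[0.055,0,0],[0.07,0,0],[0.085,0,0],[0.1,0,0],[0.115,0,0],[0.13,0,0],[0.145,0,0],[0.155,0,0],[0.16,0,0]],"angular":[[0,0,0],[0,0,0],[0,0,0],[0,0,0],[0,0,0],[0,0,0],[0,0,0],[0,0,0],[0,0,0],[0,0,0],[0,0,0],[0,0,0]],"gripper":[-1,-1,-1,-1,-1,-1,-1,-1,-1,-1,-1,-1]}' 50
python3 -m jog '{"translation":[[0.01,0,0],[0.025,0,0],[0.04,0,0],[0.055,0,0],[0.07,0,0],[0.085,0,0],[0.095,0,0],[0.105,0,0],[0.112,0,0],[0.117,0,0],[0.12,0,0],[0.12,0,0]],"angular":[[0,0,0],[0,0,0],[0,0,0],[0,0,0],[0,0,0],[0,0,0],[0,0,0],[0,0,0],[0,0,0],[0,0,0],[0,0,0],[0,0,0]],"gripper":[-1,-1,-1,-1,-1,-1,-1,-1,-1,-1,-1,-1]}' 50
```

```text
time: 7.82
eef_pos: [0.5376, -0.1344, 0.0451]
ee_rot: [-0.058, 0.998, 0.001, -0.0]
force: [-4.0, 4.2, 5.9]
grip_width: 0.0187
grip_force: 49.1
time: 9.32
eef_pos: [0.5022, -0.1383, 0.0451]
ee_rot: [-0.058, 0.998, 0.001, -0.0]
force: [-3.6, 5.9, 5.5]
grip_width: 0.0187
grip_force: 49.1
```

```bash
python3 -m jog '{"translation":[[0.003,0,0],[0.006,0,0],[0.008,0,0],[0.008,0,0]],"angular":[[0,0,0],[0,0,0],[0,0,0],[0,0,0]],"gripper":[-1,-1,-1,-1]}' 50
```

```text
time: 9.82
eef_pos: [0.5009, -0.1385, 0.0451]
ee_rot: [-0.058, 0.998, 0.001, 0.001]
force: [3.8, 6.0, 1.6]
grip_width: 0.0192
grip_force: 48.7
```

The force has flipped to +3.8 N, so the pusher is against its home stop. I'll release, pause, then lift clear.

```bash
python3 -m jog '{"translation":[[0,0,0],[0,0,0],[0,0,0],[0,0,0],[0,0,0],[0,0,0],[0,0,0],[0,0,0]],"angular":[[0,0,0],[0,0,0],[0,0,0],[0,0,0],[0,0,0],[0,0,0],[0,0,0],[0,0,0]],"gripper":[0,0.5,1,1,1,1,1,1]}'
python3 -m jog '{"translation":[[0,0,-0.1],[0,0,-0.2],[0,0,-0.35],[0,0,-0.5],[0,0,-0.55],[0,0,-0.55],[0,0,-0.55]],"angular":[[0,0,0],[0,0,0],[0,0,0],[0,0,0],[0,0,0],[0,0,0],[0,0,0]],"gripper":[1,1,1,1,1,1,1]}'
python3 - <<'E'
from h import *
import cv2
a=robot.camera("side")[200:350,200:480];cv2.imwrite("pics/s3.png",cv2.resize(a,None,fx=2.5,fy=2.5))
E
```

```text
time: 10.82
eef_pos: [0.5001, -0.1395, 0.0446]
ee_rot: [-0.057, 0.998, -0.0, -0.0]
force: [-0.6, 0.7, -0.6]
grip_width: 0.0856
grip_force: 0.0
time: 11.7
eef_pos: [0.4997, -0.1393, 0.2079]
ee_rot: [-0.057, 0.998, 0.0, -0.001]
force: [-0.1, 0.1, -1.0]
grip_width: 0.0851
grip_force: 0.0
```

View pics/s3.png

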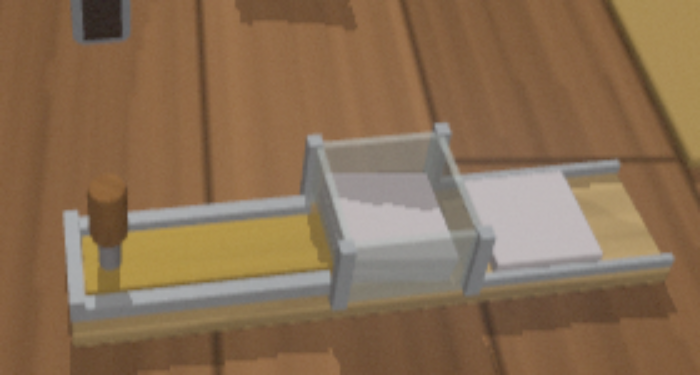

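The knob is home at crop (108,210), and the tile lies flat on the ledge at (535,220), clear of the magazine.

```bash
python3 -c "
from cell import robot
print(robot.sign_off())"
```

```text
the job is handed in; nothing more can be done
None
```

I pushed one white tile out flat onto the ledge, eased the pusher back to its home stop and let go, left the clay dispenser untouched, and handed the job in at about 12 s; no verdict was shown.

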